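# Slide the bit box shut and lock it

### The job

The lid of the wooden drill-bit box stands partly open. Using only the fingertips, push the upright dark bar at the end of the sliding lid until the lid is fully shut, and after that push the brass turn-button round by its peg until it lies square across the lid behind the bar, so that the lid is locked. Do not lift the box or shove it out of its place, and leave the jar, white block, tape measure and wood plug where they are.

Things in the scene. Friction and masses are not known exactly. Their poses are not given: they have to be found in the camera images.
- bit_box: the heavy hardwood drill-bit box (about 2.2 kg, loose on the bench, 96 wide along its x, 200 long along its y, side walls 13 thick with their tops at height 60), open towards the top, with drill bits fixed inside. Origin: centre of its underside. The lid slides along the box's y axis: it comes out over the -y end and shuts towards +y. The end wall at -y is lower (46 high), so the lid passes over it.
- lid_bar (a point): on the dark upright bar across the outer (-y) end of the plywood lid: the middle of the upper edge of the bar's outer face, which looks along the box's -y; push this face towards the box's +y. The bar is 52 long along the box's x, 14 thick, and rises from the lid (its top at height 56) to height 81.5. The face is flush with the lid's end and stands 74 from the box's centre towards -y when the lid is shut.
- slide_lid (a joint): opening of the lid in m: 0 fully shut against its stop, 0.12 at most; it starts 0.06 to 0.10 open. Friction about 2 N.
- pivot (a point): pivot of the brass turn-button, on the top of the box's -x side wall near the -y end (box frame x -41.5, y -88, height 67); its axis is vertical.
- peg (a point): top centre of the upright round brass peg (10 in diameter, from height 70 to 95) on the free end of the turn-button, 42 from the pivot. The button's flat arm is 12 wide, 50 long from the pivot, between heights 62.5 and 70.5 above the bench; it clears side walls and lid and passes the box's end freely.
- turn_button (a joint): angle of the turn-button in rad, counter-clockwise seen from above: 0 when it points away from the box along the box's -y, pi/2 when it lies square across the lid behind the bar (pointing along the box's +x), where a stop ends its turn at 1.6. It starts between -1.0 and -0.15 (splayed outward, away from the lid) and stays where it is left; the peg needs about 0.7 N.
- jar: glass jar with a green lid, 69 in diameter, 84 high, standing off the +y end of the box; origin at the centre of its underside. Bystander.
- rubbing: white rubbing block, 36x92x26, lying off the -x side of the box or low before its -y end, partly under the open lid; origin at the centre of its underside. Bystander.
- tape: yellow tape measure, 36x88x62, standing off the -y end of the box, beyond the open lid; origin at the centre of its underside. Bystander.
- plug: round wood plug, 30 in diameter, 16 high, lying off the -x side of the box or low before its -y end, partly under the open lid; origin at the centre of its underside. Bystander.

How it is judged:
By the outcome, as a careful person would: the job done as asked, in the order asked, and still so for the second after the job is handed in, with the robot touching nothing.
It also fails if it takes over 45 s, if anything falls off the work surface, if the arm or the gripper's body presses on something with over 40 N, if the wrist force passes 120 N, or if a joint passes its speed limit or range.

### The arm

A 6-joint arm with a two-finger parallel gripper is mounted at the origin on the work surface; the furniture and walls round the work are solid. World frame = base frame: x ahead of the robot, y to its left, z up, the work surface at z = 0. Lengths are in m, angles in rad, forces in N, time in s.
With the tool pointing down it reaches from about 0.375 to 0.9 m from the base axis. Payload 3.1 kg.
Tool frame: the origin (TCP) lies between the finger pads; the fingertips stand 8 mm ahead of it and the grasp point (between the pads) lies 11 mm behind it; z points along the fingers, y is the line along which they close (so a half turn about z gives the same grasp; the last joint's range is limited). The gripper opens to 87 mm and grips with 3 to 60 N. Pads are 19 mm wide; open, the fingers measure 117 mm over their backs; the gripper's body (75 mm by 190 mm) begins 51 mm behind the grasp point.
Start: joints at [1.141, 0.527, 1.433, -0, 1.181, -0.178], TCP at [0.155, 0.605, 0.231] pointing down, gripper open.
Joint ranges: [-3.08, 3.08], [-0.75, 2.2], [0.22, 2.44], [-1.43, 4.57], [0, 2.65], [-2.85, 2.85]. Speed limits (rad/s): [2.79, 2.79, 3.14, 3.14, 3.14, 3.14].

### API

Orientations are given as a unit quaternion [x, y, z, w].
In Python, from rig import robot, vision, job gives the robot as it stands.
- The arm moves only by the shell command python3 -m handwheel 'ROWS' [OPENING] [FORCE]. ROWS is JSON, a list of rows, each a list of 4 numbers: the shift along the tool's x, y, z as a fraction of full scale, then the turn about the tool's z as a fraction of full scale. A call has 1 to 20 rows; each row is the pose to reach, as a shift and turn from the pose commanded when the call began, along the tool's axes at that moment, turning the shorter way round; what a row does not reach only later rows make up. Full scale, the value 1, is 300 mm for a shift and 2 pi rad for a turn. A row lasts 1/12 s, in which the tool goes at most 41.7 mm and 7.16 degrees, less where a joint would pass 70% of its speed; a pose out of reach is approached as far as the arm can. A call with a number of a shift or a turn outside -1 to 1 is refused whole. A call with a gripper value outside its range is refused whole. OPENING is the opening in per cent of the stroke, from 0 (shut) to 100 (fully open), set as the call begins (- or left out, the last holds). The fingers move at their own pace and stop on an object; FORCE is the grip in N (left out, the last holds). Time passes only in rows, so rows that repeat a pose let the fingers close. It gives the time, the measured TCP pose, the force, the opening and the grip force at its end, in the units of the state.
- robot.get_obs(): the state, without advancing time (a new reading comes with each control period).
- vision.camera(name): name is "scene" or "top" or "wrist"; returns a dict with "frame" (420x560x3 uint8, red, green, blue), "K" (3x3 intrinsics, pixels), "cam_to_world" (4x4, takes a point from camera to world coordinates); the wrist camera has in their place "hand_eye" (4x4, takes a point from camera to tool coordinates, whose origin is the TCP and whose axes are the flange's). Camera axes: x right, y down, z forward; pixel columns grow to the right and rows downward; lengths in m; the calibration is good to about 2 mm. A picture is of the moment at which its call begins: read the wrist's pose just before it. There is no depth.
- job.hand_in(): hands the job in; it is judged then, once.
Trained networks look in the newest picture that a camera, given by its name, has taken for a name from the list of things; names that differ only in an ending like _2 or _b are one class to them, and where a whole thing is asked for, a point or a joint stands for the part that bears it (a point fixed in the world has none). Each returns a list of dicts, best first, with "conf" (0 to 1); they miss things now and then, are a little off and sometimes report something else, mostly with a low value. They report only what shows in the picture. A call takes as long as a camera call.
- vision.look_for(camera, label): "point" ([row, column] in pixels, amid what is visible of it).
- vision.outline_of(camera, label): "mask" (420x560 bool, what is visible of it) and "point" ([row, column] in pixels, amid what is visible of it).
The state is a dict: "time": time; "q": joint angles; "joint_velocities": joint speeds; "joint_torque": joint torques, N m; "position": TCP position; "tool_rot": TCP orientation; "ft_force": force on the tool from outside, world axes, zero at the start; "moment": the same for the moment, N m; "grip_width": finger opening in m; "grip_force": force on a finger pad.
Only numpy, scipy, OpenCV 4.12 (cv2) and the standard library are available. Lean on these libraries where they do the work, as an engineer would, in place of code of your own. Each camera call takes 0.05 s, during which the arm holds its last target. There are 200 camera calls.

## Working session

There is one attempt and no reset: what is moved stays moved. The work goes in short steps, Python scripts to look and compute and a shell command to move; the robot and the scene stay as the last step left them, time stands still between calls to the robot, and variables do not carry over. Pictures are saved under pics/ and viewed, at most 10 in all, crops included, and the job is handed in when it is done.

```bash
mkdir -p pics
cat > h.py <<'E'
import numpy as np, cv2
from rig import robot, vision, job
def ray(c,rc):
    K=c["K"];T=c["cam_to_world"]
    d=T[:3,:3]@np.linalg.inv(K)@np.array([rc[1],rc[0],1.]);return T[:3,3],d
def atz(c,rc,z):
    o,d=ray(c,rc);return o+d*(z-o[2])/d[2]
def proj(c,p):
    T=np.linalg.inv(c["cam_to_world"]);q=T[:3,:3]@np.array(p)+T[:3,3];u=c["K"]@q;return u[:2]/u[2]
E
python3 - <<'E'
from h import *
s=robot.get_obs();print(s["time"],s["position"],s["tool_rot"],s["grip_width"])
for n in("top","scene"):
    c=vision.camera(n);cv2.imwrite(f"pics/{n}1.png",c["frame"][:,:,::-1])
    print(n,c["cam_to_world"][:3,3],c["K"][0,0])
    for l in("bit_box","lid_bar","pivot","peg","turn_button","jar","rubbing","tape","plug"):
        for r in vision.look_for(n,l)[:2]:print(l,round(r["conf"],2),np.round(r["point"],1),end=' ')
        print()
E
```

```text
0.0 [0.15477966 0.60478935 0.2295872 ] [ 1.25078228e-01  9.92146288e-01 -1.03975817e-03 -3.14875052e-04] 0.08722858940626481
top [0.30529895 0.15317249 1.04286306] 466.0185904872218
bit_box 0.7 [202.  293.3] 
lid_bar 0.65 [198.6 317.5] 
pivot 0.79 [201.7 291.7] pivot 0.28 [216.6 336.5] 
peg 0.62 [217.3 340. ] 
turn_button 0.65 [219.3 334. ] 
jar 0.88 [226.8 209.8] 
rubbing 0.83 [210.4 360.5] 

plug 0.56 [246.8 274. ] plug 0.26 [200.1 292.1] 
scene [-0.07214143 -0.59402912  0.82089482] 434.6822988012586
bit_box 0.8 [225.2 292.2] 
lid_bar 0.89 [234.1 311.6] 
pivot 0.67 [227.5 290.5] 
peg 0.58 [243.1 302.3] 
turn_button 0.6 [243.1 305.1] 
jar 0.88 [197.9 244. ] 
rubbing 0.64 [264.3 323.5] 
tape 0.77 [296.4 360.5] 
plug 0.53 [240.8 255.1]
```

Run:
```python
import cv2
a=cv2.imread("pics/top1.png")[110:310,160:460];cv2.imwrite("pics/topc.png",cv2.resize(a,(780,520),interpolation=cv2.INTER_CUBIC))
a=cv2.imread("pics/scene1.png")[130:350,190:450];cv2.imwrite("pics/scenec.png",cv2.resize(a,(709,600),interpolation=cv2.INTER_CUBIC))
```

```text
(no output)
```

View pics/topc.png

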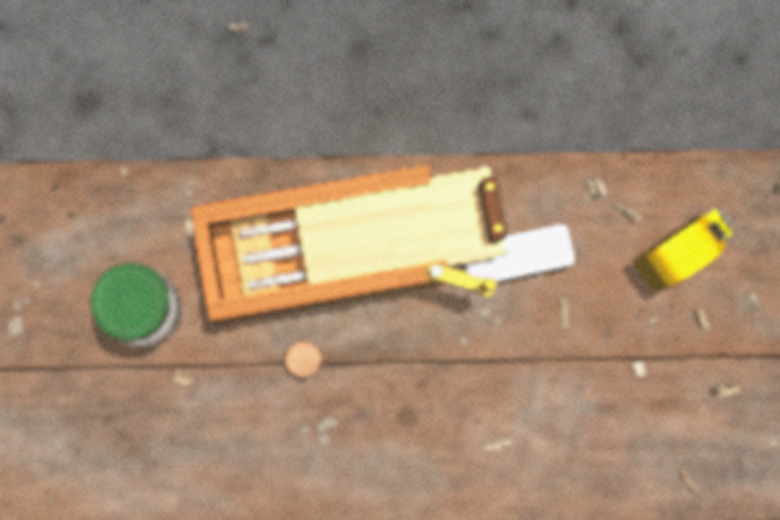

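View pics/scenec.png

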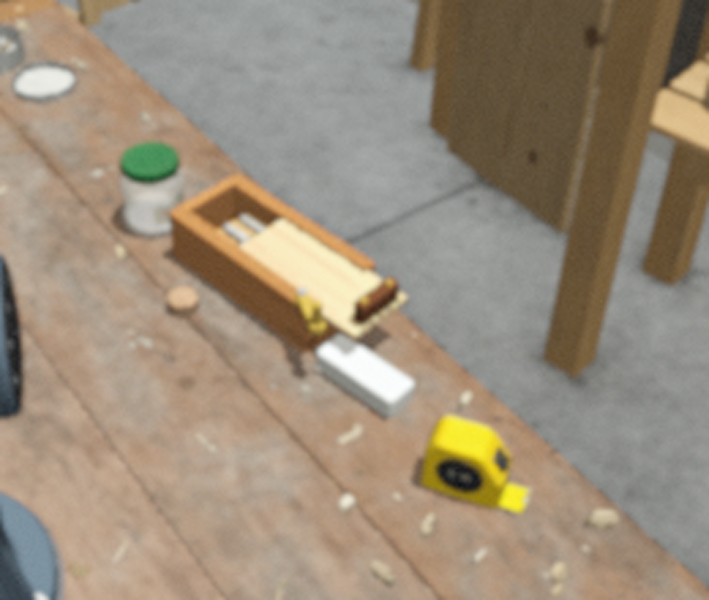

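```bash
cat >> h.py <<'E'
def fit(cs,obs,x0):
    from scipy.optimize import least_squares
    # params x,y,yaw,lid,ang ; obs: (cam,name or boxpoint,(row,col))
    return least_squares(lambda p:np.concatenate([proj(cs[c],W(p,n))-np.array(rc)[::-1] for c,n,rc in obs]),x0,loss="soft_l1",x_scale=[.01,.01,.02,.01,.1])
def W(p,n):
    x,y,t,l,a=p
    if n=="peg":b=[-.0415+.042*np.sin(a),-.088-.042*np.cos(a),.095]
    elif n=="pivot":b=[-.0415,-.088,.07]
    elif n=="barc":b=[0,-.074-l+.007,.0815]
    elif n=="barL":b=[-.026,-.074-l,.0815]
    elif n=="barR":b=[.026,-.074-l,.0815]
    else:b=n
    return np.array([x+np.cos(t)*b[0]-np.sin(t)*b[1],y+np.sin(t)*b[0]+np.cos(t)*b[1],b[2]])
def overlay(cs,p,pre):
    for n,c in cs.items():
        im=cv2.resize(c["frame"][:,:,::-1],None,fx=3,fy=3,interpolation=cv2.INTER_CUBIC)
        P=lambda q:tuple(int(v) for v in 3*proj(c,W(p,q))+1)
        for z in(0,.06):
            k=[(sx*.048,sy*.1,z) for sx,sy in((1,1),(-1,1),(-1,-1),(1,-1))]
            for i in range(4):cv2.line(im,P(k[i]),P(k[(i+1)%4]),(255,0,0) if z else (255,0,255),1)
        cv2.line(im,P("barL"),P("barR"),(0,255,0),1);cv2.line(im,P("pivot"),P("peg"),(0,0,255),1)
        u,v=P((0,-.08,.06));cv2.imwrite(f"pics/{pre}{n}.png",im[max(v-250,0):v+250,max(u-330,0):u+330])
E
python3 - <<'E'
from h import *
cs={n:vision.camera(n) for n in("top","scene")}
t=lambda u,v:(110+v/2.6,160+u/2.6)
s=lambda u,v:(130+v/2.727,190+u/2.727)
z=.06
obs=[("top",(.048,.1,z),t(193,208)),("top",(-.048,.1,z),t(210,322)),("top",(.048,-.1,z),t(430,167)),("top","pivot",t(437,271)),("top","peg",t(489,288)),("top","barR",t(497,181)),("top","barL",t(505,238)),
("scene",(.048,.1,z),s(237,176)),("scene",(-.048,.1,z),s(171,214)),("scene","pivot",s(304,296)),("scene","peg",s(311,296)),("scene","barR",s(397,284)),("scene","barL",s(358,306))]
r=fit(cs,obs,[.32,.1,.1,.08,-.5]);print(r.x,np.round(r.fun.reshape(-1,2),1).tolist())
p=r.x
for n in("peg","pivot","barc","barL","barR"):print(n,W(p,n))
overlay(cs,p,"ov_")
for l,z in(("tape",.031),("rubbing",.026),("plug",.016),("jar",.084)):
  c=cs["scene" if l=="tape" else "top"]
  vision.camera("scene" if l=="tape" else "top")
  for q in vision.look_for("scene" if l=="tape" else "top",l)[:1]:print(l,atz(c,q["point"],z))
print("tape top", [atz(cs["top"],t(u,v),.062) for u,v in((640,260),(668,287),(735,232),(712,208))])
E
```

```text
[ 0.43155693  0.14760927  0.15447506  0.07181756 -0.54391068] [[-0.6, -0.4], [0.1, 0.1], [0.5, -0.3], [0.3, 1.1], [0.8, 0.8], [-0.9, -1.2], [0.7, 1.2], [0.2, -2.1], [-1.2, -1.7], [-0.9, -1.8], [0.7, 2.2], [0.4, -2.0], [0.4, -0.2]]
peg [0.38814491 0.0154167  0.095     ]
pivot [0.4040909  0.05427189 0.07      ]
barc [0.4529156  0.01044469 0.0815    ]
barL [ 0.42830222 -0.00047235  0.0815    ]
barR [0.47968303 0.00752844 0.0815    ]
tape [ 0.41724927 -0.15879011  0.031     ]
rubbing [ 0.4219623  -0.02483375  0.026     ]
jar [0.37995061 0.29171294 0.084     ]
tape top [array([ 0.41349904, -0.11152774,  0.062     ]), array([ 0.39104244, -0.13326742,  0.062     ]), array([ 0.43520466, -0.19016556,  0.062     ]), array([ 0.45533143, -0.1724209 ,  0.062     ])]
```

View pics/ov_top.png

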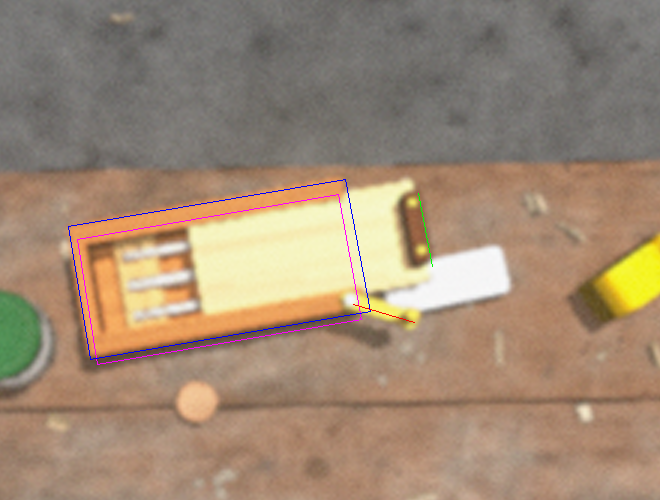

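View pics/ov_scene.png

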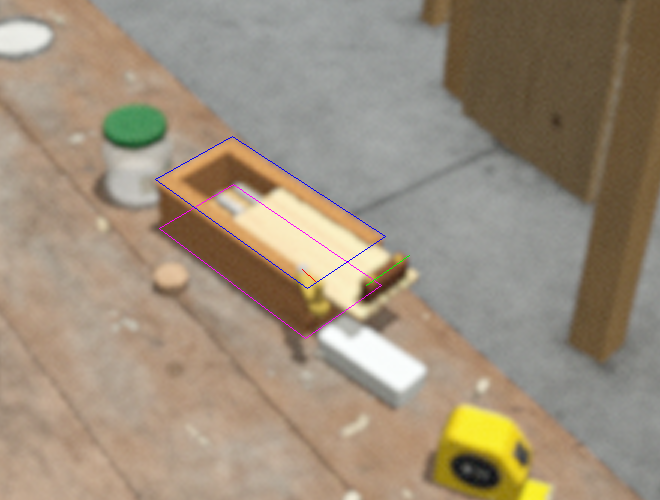

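```bash
cat >> h.py <<'E'
from scipy.spatial.transform import Rotation as R
def togo(target,psi=None):
    s=robot.get_obs();r=R.from_quat(s["tool_rot"]).as_matrix()
    d=r.T@(np.array(target)-s["position"])/.3
    cur=np.arctan2(r[1,0],r[0,0]);t=0 if psi is None else -((psi-cur+np.pi)%(2*np.pi)-np.pi)/(2*np.pi)
    print("shift",np.round(d,3),"turn",round(t,4),"cur psi",round(cur,3),"pos",np.round(s["position"],4),"t",s["time"])
E
python3 - <<'E'
from h import *
p=[.43156,.1476,.1545,.0718,-.544]
t=W(p,(0,-.074-.072-.06,.23));print(t);togo(t,np.pi/2+.1545)
E
```

```text
[ 0.46326053 -0.05594625  0.23      ]
shift [-1.542 -1.881  0.002] turn 0.1855 cur psi 2.891 pos [0.1551 0.6054 0.2305] t 1.5
```

```bash
python3 -m handwheel '[[-0.77,-0.94,0,0.1],[-0.77,-0.94,0,0.1],[-0.77,-0.94,0,0.1],[-0.77,-0.94,0,0.1],[-0.77,-0.94,0,0.1],[-0.77,-0.94,0,0.1],[-0.77,-0.94,0,0.1],[-0.77,-0.94,0,0.1],[-0.77,-0.94,0,0.1],[-0.77,-0.94,0,0.1],[-0.77,-0.94,0,0.1]]' 0 10
python3 - <<'E'
from h import *
togo([.4633,-.056,.23],np.pi/2+.1545)
E
```

```text
time: 2.42
position: [0.3098, 0.274, 0.2309]
tool_rot: [0.428, 0.904, 0.0, 0.0]
ft_force: [-0.2, 0.7, -0.0]
grip_width: 0.0218
grip_force: 0.0
shift [-1.175 -0.302  0.002] turn 0.0848 cur psi 2.258 pos [0.3098 0.274  0.2309] t 2.4167
```

```bash
python3 -m handwheel '[[-1,-0.3,0,0.0848],[-1,-0.3,0,0.0848],[-1,-0.3,0,0.0848],[-1,-0.3,0,0.0848],[-1,-0.3,0,0.0848],[-1,-0.3,0,0.0848],[-1,-0.3,0,0.0848],[-1,-0.3,0,0.0848],[-1,-0.3,0,0.0848],[-1,-0.3,0,0.0848]]'
python3 - <<'E'
from h import *
togo([.4633,-.056,.23],np.pi/2+.1545)
s=robot.get_obs();c=vision.camera("wrist");print(s["q"],s["grip_width"],c["hand_eye"])
M=np.eye(4);M[:3,:3]=R.from_quat(s["tool_rot"]).as_matrix();M[:3,3]=s["position"]
c["cam_to_world"]=M@c["hand_eye"]
import pickle;pickle.dump(c,open("w1.pkl","wb"))
cv2.imwrite("pics/w1.png",c["frame"][:,:,::-1])
for l in("lid_bar","pivot","peg","bit_box"):
    for r in vision.look_for("wrist",l)[:1]:print(l,r["conf"],r["point"],proj(c,W([.43156,.1476,.1545,.0718,-.544],l if l in("peg","pivot") else "barc")))
E
```

```text
time: 3.25
position: [0.4315, -0.0131, 0.2304]
tool_rot: [0.649, 0.761, 0.0, -0.0]
ft_force: [0.7, -0.1, -0.4]
grip_width: 0.0004
grip_force: 0.0
shift [-0.158  0.082  0.001] turn 0.0006 cur psi 1.729 pos [ 0.4315 -0.0131  0.2304] t 3.25
[-2.90926265e-01  2.68389248e-01  1.89444987e+00  8.62171518e-04
  9.79107371e-01 -4.49407957e-01] 0.0003513566316303704 [[ 5.97702112e-04 -9.62977830e-01 -2.69579935e-01  7.38461180e-02]
 [ 9.99999701e-01  7.07860733e-04 -3.11418798e-04  9.96481085e-04]
 [ 4.90714449e-04 -2.69579669e-01  9.62977965e-01 -1.53682517e-01]
 [ 0.00000000e+00  0.00000000e+00  0.00000000e+00  1.00000000e+00]]
lid_bar 0.78 [90.3, 306.6] [305.83893984 179.03742343]
pivot 0.61 [84.3, 307.0] [258.50340278 118.61284289]
peg 0.91 [141.1, 251.4] [231.01397344 163.80799732]
bit_box 0.74 [90.9, 308.1] [305.83893984 179.03742343]
```

View pics/w1.png

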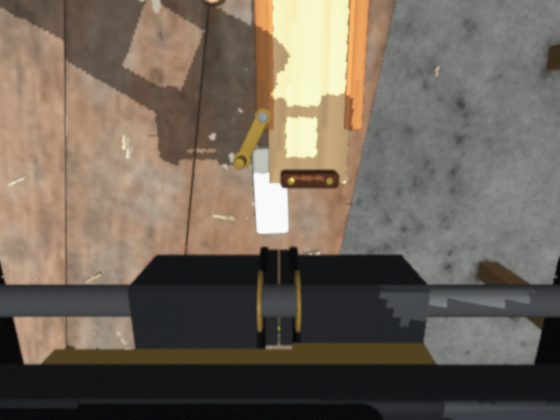

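Run:
```python
from h import *
import pickle
cs={n:vision.camera(n) for n in("top","scene")};cs["w"]=pickle.load(open("w1.pkl","rb"))
t=lambda u,v:(110+v/2.6,160+u/2.6)
z=.06
ot=[("top",(.048,.1,z),t(193,208)),("top",(-.048,.1,z),t(210,322)),("top",(.048,-.1,z),t(430,167)),("top","pivot",t(437,271)),("top","peg",t(489,288)),("top","barR",t(497,181)),("top","barL",t(505,238))]
ow=[("w","peg",(162,241)),("w","pivot",(117,263)),("w","barc",(179,310)),("w","barL",(187,281)),("w","barR",(187,340)),("w",(.048,-.1,z),(129,363)),("w",(-.048,0,z),(31,256))]
for o in(ot,ow,ot+ow):
    r=fit(cs,o,[.43156,.1476,.1545,.0718,-.544]);p=r.x;print(np.round(p,4),np.round(r.fun.reshape(-1,2),1).tolist())
    print([np.round(W(p,n)[:2],4) for n in("peg","pivot","barc")])
print("push psi",np.pi/2+p[2])
togo(W(p,(0,-.074-p[3]-.03,.072)),np.pi/2+p[2])
```

```text
[ 0.4318  0.1482  0.1566  0.0726 -0.5277] [[-0.9, -0.4], [-0.1, 0.1], [0.2, -0.5], [0.1, 0.9], [0.6, 0.2], [-0.8, -1.5], [0.8, 0.9]]
[array([0.3893, 0.0157]), array([0.4045, 0.0548]), array([0.4536, 0.0103])]
[ 0.4355  0.1501  0.1545  0.0737 -0.4471] [[-0.5, 1.9], [0.4, -0.6], [0.7, 0.1], [-0.0, -0.2], [0.0, 0.1], [0.1, 1.5], [-0.7, -25.2]]
[array([0.3959, 0.0166]), array([0.408 , 0.0568]), array([0.4572, 0.0111])]
[ 0.4342  0.1497  0.1633  0.0735 -0.472 ] [[-1.7, -1.1], [-0.6, -0.8], [-0.8, -1.9], [-0.6, -0.5], [0.3, -2.5], [-1.3, -3.1], [0.5, -0.8], [-1.9, 2.2], [-0.3, 0.1], [0.6, 0.1], [-0.1, 0.1], [-0.1, -0.2], [-0.5, 1.3], [-2.4, -24.3]]
[array([0.3948, 0.0161]), array([0.4075, 0.0561]), array([0.457, 0.011])]
push psi 1.73411487032277
shift [-0.061  0.1    0.529] turn -0.0004 cur psi 1.732 pos [ 0.4304 -0.0123  0.2306] t 3.6
```

```bash
python3 -m handwheel '[[-0.07,0.098,0.15,0],[-0.07,0.098,0.3,0],[-0.07,0.098,0.4,0],[-0.07,0.098,0.48,0],[-0.07,0.098,0.53,0],[-0.07,0.098,0.53,0],[-0.07,0.098,0.53,0]]'
python3 - <<'E'
from h import *
p=[.435,.1498,.156,.0735,-.45]
togo(W(p,(0,-.074-p[3]-.0095,.072)),np.pi/2+p[2])
togo(W(p,(0,-.074-.0095,.072)),np.pi/2+p[2])
E
```

```text
time: 4.18
position: [0.4628, -0.0291, 0.0711]
tool_rot: [0.649, 0.761, -0.0, -0.001]
ft_force: [-0.1, -0.3, -0.4]
grip_width: 0.0006
grip_force: 0.0
shift [ 0.08   0.001 -0.003] turn 0.0006 cur psi 1.73 pos [ 0.4628 -0.0291  0.0711] t 4.1833
shift [ 0.325  0.002 -0.003] turn 0.0006 cur psi 1.73 pos [ 0.4628 -0.0291  0.0711] t 4.1833
```

```bash
python3 -m handwheel '[[0.05,0,0,0],[0.07,0,0,0],[0.085,0,0,0],[0.1,0,0,0],[0.115,0,0,0],[0.13,0,0,0],[0.15,0,0,0],[0.17,0,0,0],[0.19,0,0,0],[0.21,0,0,0],[0.23,0,0,0],[0.25,0,0,0],[0.265,0,0,0],[0.28,0,0,0],[0.29,0,0,0],[0.295,0,0,0],[0.3,0,0,0]]'
```

```text
time: 5.6
position: [0.4489, 0.0595, 0.0715]
tool_rot: [0.649, 0.761, -0.0, -0.0]
ft_force: [1.8, -2.1, 0.4]
grip_width: 0.0001
grip_force: 1.0
```

```bash
python3 -m handwheel '[[0.003,0,0,0],[0.006,0,0,0],[0.008,0,0,0],[0.008,0,0,0]]'
```

```text
time: 5.93
position: [0.4484, 0.0617, 0.0715]
tool_rot: [0.649, 0.761, -0.0, -0.0]
ft_force: [1.2, -1.8, -0.7]
grip_width: 0.0004
grip_force: 0.8
```

```bash
python3 -m handwheel '[[0.003,0,0,0],[0.006,0,0,0],[0.006,0,0,0]]'
python3 - <<'E'
from h import *
p=[.435,.1498,.156,.0735,-.45]
togo(W(p,(0,-.074-.0095,.072)),np.pi/2+p[2])
s=robot.get_obs();c=vision.camera("wrist")
M=np.eye(4);M[:3,:3]=R.from_quat(s["tool_rot"]).as_matrix();M[:3,3]=s["position"]
c["cam_to_world"]=M@c["hand_eye"]
cv2.imwrite("pics/w2.png",c["frame"][:,:,::-1])
for n in ((.048,-.1,.06),(-.048,-.1,.06),(.035,-.06,.056),(.035,.087,.06)):print(n,proj(c,W(p,n)))
E
```

```text
time: 6.18
position: [0.4481, 0.0635, 0.0715]
tool_rot: [0.649, 0.761, -0.0, -0.0]
ft_force: [1.5, -2.3, -0.5]
grip_width: 0.0008
grip_force: 0.8
shift [ 0.013  0.001 -0.002] turn 0.0004 cur psi 1.73 pos [0.4481 0.0635 0.0715] t 6.1833
(0.048, -0.1, 0.06) [369.39151223 287.44602843]
(-0.048, -0.1, 0.06) [185.43066447 286.79909381]
(0.035, -0.06, 0.056) [347.36496533 211.42831248]
(0.035, 0.087, 0.06) [ 371.35902134 -160.95565257]
```

View pics/w2.png

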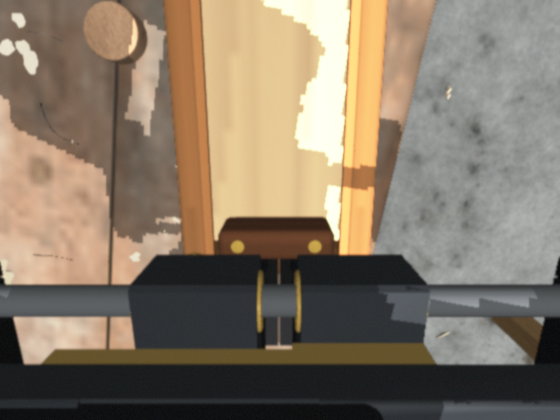

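The bar (columns 218–335, rows 217–255) sits just ahead of the fingers and still slides at about 2 N, so it has not reached its stop yet. I'll push on in small steps.

```bash
python3 -m handwheel '[[0.003,0,0,0],[0.006,0,0,0],[0.006,0,0,0]]'
```

```text
time: 6.48
position: [0.4478, 0.0653, 0.0715]
tool_rot: [0.649, 0.761, -0.0, -0.0]
ft_force: [1.3, -1.6, -0.3]
grip_width: 0.0004
grip_force: 0.7
```

```bash
python3 -m handwheel '[[0.002,0,0,0],[0.004,0,0,0],[0.004,0,0,0]]'
```

```text
time: 6.73
position: [0.4478, 0.0659, 0.0715]
tool_rot: [0.648, 0.761, -0.0, 0.0]
ft_force: [1.2, -5.8, -0.6]
grip_width: 0.0007
grip_force: 2.5
```

```bash
python3 -m handwheel '[[0.002,0,0,0],[0.003,0,0,0],[0.003,0,0,0]]'
```

```text
time: 6.98
position: [0.4478, 0.066, 0.0715]
tool_rot: [0.648, 0.762, -0.001, 0.001]
ft_force: [-0.4, -8.7, -0.9]
grip_width: 0.0004
grip_force: 4.5
```

```bash
python3 -m handwheel '[[-0.03,0,0,0],[-0.06,0,0,0],[-0.07,0,-0.1,0],[-0.07,0,-0.2,0],[-0.07,0,-0.3,0],[-0.07,0,-0.3,0]]'
python3 - <<'E'
from h import *
p=np.array([.4352,.1484,.156,0,-.45])
t=W(p,"peg")-.0285*np.array([np.cos(p[4]+p[2]),np.sin(p[4]+p[2]),0]);t[2]=.16;print(t)
togo(t,p[4]+p[2])
E
```

```text
time: 7.48
position: [0.4539, 0.0459, 0.1657]
tool_rot: [0.649, 0.761, 0.003, 0.004]
ft_force: [1.0, -0.5, 0.3]
grip_width: 0.0006
grip_force: 0.0
[0.36842832 0.02308177 0.16      ]
shift [-0.03  -0.293  0.017] turn 0.322 cur psi 1.729 pos [0.4539 0.0459 0.1657] t 7.4833
```

```bash
python3 -m handwheel '[[-0.03,-0.275,0.02,0.322],[-0.03,-0.275,0.02,0.322],[-0.03,-0.275,0.02,0.322],[-0.03,-0.275,0.02,0.322],[-0.03,-0.275,0.02,0.322],[-0.03,-0.275,0.02,0.322],[-0.03,-0.275,0.02,0.322],[-0.03,-0.275,0.02,0.322],[-0.03,-0.275,0.02,0.322],[-0.03,-0.275,0.02,0.322],[-0.03,-0.275,0.02,0.322],[-0.03,-0.275,0.02,0.322],[-0.03,-0.275,0.02,0.322],[-0.03,-0.275,0.02,0.322],[-0.03,-0.275,0.02,0.322],[-0.03,-0.275,0.02,0.322],[-0.03,-0.275,0.02,0.322],[-0.03,-0.275,0.02,0.322]]'
python3 - <<'E'
from h import *
p=np.array([.4352,.1484,.156,0,-.45])
s=robot.get_obs();print(s["q"])
c=vision.camera("wrist")
M=np.eye(4);M[:3,:3]=R.from_quat(s["tool_rot"]).as_matrix();M[:3,3]=s["position"]
c["cam_to_world"]=M@c["hand_eye"]
cv2.imwrite("pics/w3.png",c["frame"][:,:,::-1])
for n in("peg","pivot","barc"):print(n,proj(c,W(p,n)))
for r in vision.look_for("wrist","peg")[:2]:print(r["conf"],r["point"])
t=W(p,"peg")-.0225*np.array([np.cos(p[4]+p[2]),np.sin(p[4]+p[2]),0]);t[2]=.085
togo(t,p[4]+p[2])
E
```

```text
time: 8.98
position: [0.3706, 0.0246, 0.1553]
tool_rot: [0.989, -0.146, -0.001, -0.0]
ft_force: [0.6, 0.3, -0.1]
grip_width: 0.0005
grip_force: 0.0
[-2.37578329e-01  3.39782378e-01  2.11876813e+00  4.65471542e-04
  6.84132181e-01  1.62498371e+00]
peg [282.60912842 193.72968383]
pivot [221.73186443 185.74434463]
barc [159.44776382 145.80436005]
0.72 [186.0, 259.5]
shift [0.014 0.007 0.235] turn 0.0004 cur psi -0.291 pos [0.3707 0.0246 0.1554] t 9.0833
```

View pics/w3.png

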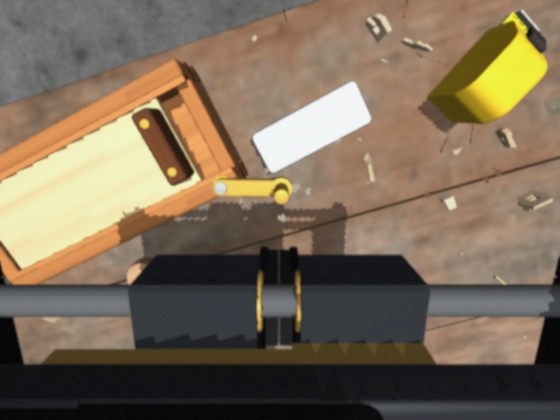

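Wrist view: peg at about (282,187) and pivot at (220,187), within about 2 mm of the model; the bar is shut and the fingers stand clear on the outer side. Descending.

```bash
python3 -m handwheel '[[0.005,0.007,0.1,0],[0.005,0.007,0.18,0],[0.005,0.007,0.235,0],[0.005,0.007,0.235,0],[0.005,0.007,0.235,0]]'
python3 - <<'E'
from h import *
p=np.array([.4352,.1484,.156,0,-.45])
s=robot.get_obs();r=R.from_quat(s["tool_rot"]).as_matrix()
print(s["q"])
for a in np.arange(-.45,1.61,.17):
    P=p.copy();P[4]=a;psi=a+p[2]
    t=W(P,"peg")-.0145*np.array([np.cos(psi),np.sin(psi),0]);t[2]=.085
    cur=np.arctan2(r[1,0],r[0,0])
    print(round(a,2),np.round(r.T@(t-s["position"])/.3,3),round(-(psi-cur)/2/np.pi,4))
E
```

```text
time: 9.5
position: [0.3712, 0.0223, 0.0845]
tool_rot: [0.989, -0.146, -0.001, -0.0]
ft_force: [0.1, 0.1, 0.3]
grip_width: 0.0007
grip_force: 0.0
[-2.43288463e-01  5.18575133e-01  2.18132677e+00  1.08708349e-04
  4.44484234e-01  1.61995752e+00]
-0.45 [ 0.037  0.    -0.002] 0.0002
-0.28 [ 0.061  0.006 -0.002] -0.0268
-0.11 [ 0.086  0.008 -0.002] -0.0539
0.06 [ 0.112  0.006 -0.002] -0.0809
0.23 [ 0.136 -0.001 -0.002] -0.108
0.4 [ 0.159 -0.011 -0.002] -0.1351
0.57 [ 0.179 -0.025 -0.002] -0.1621
0.74 [ 0.197 -0.043 -0.002] -0.1892
0.91 [ 0.212 -0.063 -0.002] -0.2162
1.08 [ 0.223 -0.086 -0.002] -0.2433
1.25 [ 0.231 -0.11  -0.002] -0.2703
1.42 [ 0.234 -0.135 -0.002] -0.2974
1.59 [ 0.232 -0.16  -0.002] -0.3244
```

```bash
python3 -m handwheel '[[0.02,0,0,0],[0.037,0,0,0],[0.049,0.003,0,-0.0135],[0.061,0.006,0,-0.027],[0.074,0.007,0,-0.0405],[0.086,0.008,0,-0.054],[0.099,0.007,0,-0.0675],[0.112,0.006,0,-0.081],[0.124,0.003,0,-0.0945],[0.136,-0.001,0,-0.108],[0.148,-0.006,0,-0.1215],[0.159,-0.011,0,-0.135],[0.169,-0.018,0,-0.1485],[0.179,-0.025,0,-0.162],[0.188,-0.034,0,-0.1755],[0.197,-0.043,0,-0.189],[0.205,-0.053,0,-0.2025],[0.212,-0.063,0,-0.216],[0.212,-0.063,0,-0.216]]'
python3 - <<'E'
from h import *
p=np.array([.4352,.1484,.156,0,.91])
s=robot.get_obs();print(s["q"])
c=vision.camera("wrist")
M=np.eye(4);M[:3,:3]=R.from_quat(s["tool_rot"]).as_matrix();M[:3,3]=s["position"]
c["cam_to_world"]=M@c["hand_eye"]
cv2.imwrite("pics/w4.png",c["frame"][:,:,::-1])
for n in("peg","pivot","barc"):print(n,proj(c,W(p,n)))
r=R.from_quat(s["tool_rot"]).as_matrix()
for a in np.arange(.91,1.61,.085):
    P=p.copy();P[4]=a;psi=a+p[2]
    t=W(P,"peg")-.0145*np.array([np.cos(psi),np.sin(psi),0]);t[2]=.085
    cur=np.arctan2(r[1,0],r[0,0])
    print(round(a,3),np.round(r.T@(t-s["position"])/.3,3),round(-(psi-cur)/2/np.pi,4))
E
```

```text
time: 11.08
position: [0.4383, 0.0221, 0.086]
tool_rot: [0.861, 0.508, 0.0, 0.0]
ft_force: [-2.3, 0.8, -0.1]
grip_width: 0.0002
grip_force: 0.8
[-2.05256991e-01  5.52712125e-01  2.01750010e+00 -1.13644507e-05
  5.71239163e-01  2.99346231e-01]
peg [275.78855817 255.59298963]
pivot [194.43380192 236.67407286]
barc [226.71085172 157.00352616]
0.91 [-0.001 -0.002  0.003] 0.0
0.995 [0.011 0.002 0.003] -0.0135
1.08 [0.023 0.004 0.003] -0.027
1.165 [0.035 0.006 0.003] -0.0406
1.25 [0.048 0.006 0.003] -0.0541
1.335 [0.061 0.006 0.003] -0.0676
1.42 [0.073 0.004 0.003] -0.0811
1.505 [0.085 0.001 0.003] -0.0947
1.59 [ 0.097 -0.003  0.003] -0.1082
```

View pics/w4.png

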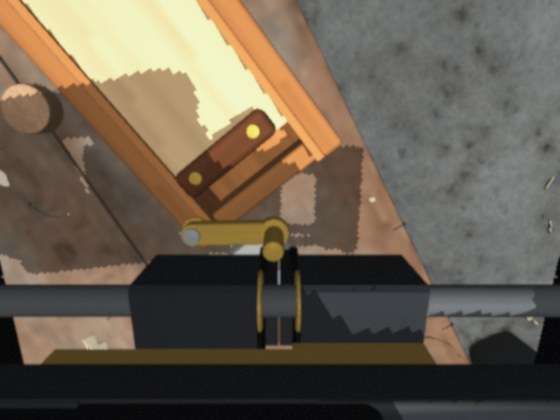

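The peg at (273,252) rides against the fingertips and the arm is following as planned. Continuing the arc.

```bash
python3 -m handwheel '[[0.011,0.002,0,-0.0135],[0.023,0.004,0,-0.027],[0.035,0.006,0,-0.0405],[0.048,0.006,0,-0.054],[0.061,0.006,0,-0.0675],[0.073,0.004,0,-0.081],[0.085,0.001,0,-0.0945],[0.09,0,0,-0.1],[0.09,0,0,-0.1]]'
python3 - <<'E'
from h import *
p=np.array([.4352,.1484,.156,0,1.571])
psi=p[4]+p[2];t=W(p,"peg")-.0145*np.array([np.cos(psi),np.sin(psi),0]);t[2]=.086
togo(t,psi)
s=robot.get_obs()
c=vision.camera("wrist")
M=np.eye(4);M[:3,:3]=R.from_quat(s["tool_rot"]).as_matrix();M[:3,3]=s["position"]
c["cam_to_world"]=M@c["hand_eye"]
cv2.imwrite("pics/w5.png",c["frame"][:,:,::-1])
for n in("peg","pivot","barc"):print(n,proj(c,W(p,n)))
E
```

```text
time: 11.88
position: [0.4523, 0.0452, 0.0858]
tool_rot: [0.663, 0.748, 0.001, 0.001]
ft_force: [-0.2, -0.6, 0.4]
grip_width: 0.0007
grip_force: 0.4
shift [ 0.007 -0.001 -0.001] turn -0.0057 cur psi 1.691 pos [0.4523 0.0452 0.0858] t 11.8833
peg [274.21157985 249.50596632]
pivot [192.72830744 234.12786867]
barc [271.67881075 196.39956565]
```

View pics/w5.png

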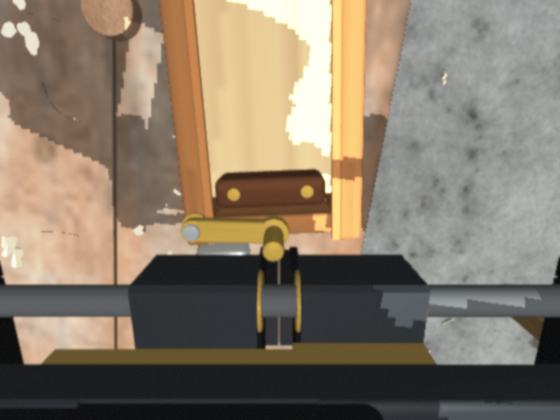

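The button is almost square to the lid: pivot (190,232), peg (273,252). I'll push on in small steps until the stop is felt.

```bash
python3 -m handwheel '[[0.003,0,0,-0.003],[0.007,0,0,-0.006],[0.007,0,0,-0.006]]'
```

```text
time: 12.18
position: [0.4517, 0.0474, 0.0853]
tool_rot: [0.649, 0.761, 0.0, 0.001]
ft_force: [0.3, -0.5, 1.9]
grip_width: 0.0002
grip_force: 0.4
```

```bash
python3 -m handwheel '[[0.002,0,0,0],[0.003,0,0,0],[0.003,0,0,0]]'
```

```text
time: 12.43
position: [0.4513, 0.0484, 0.0851]
tool_rot: [0.649, 0.761, 0.0, 0.0]
ft_force: [0.5, -1.0, -0.0]
grip_width: 0.0002
grip_force: 0.4
```

```bash
python3 -m handwheel '[[0.001,0,0,0],[0.002,0,0,0],[0.002,0,0,0]]'
```

```text
time: 12.68
position: [0.4509, 0.049, 0.085]
tool_rot: [0.649, 0.761, 0.0, 0.0]
ft_force: [0.4, -0.0, 0.5]
grip_width: 0.0003
grip_force: 0.4
```

```bash
python3 -m handwheel '[[0.001,0,0,0],[0.002,0,0,0],[0.002,0,0,0]]'
```

```text
time: 12.93
position: [0.4507, 0.0496, 0.085]
tool_rot: [0.649, 0.761, -0.0, -0.0]
ft_force: [-0.0, -1.0, -0.2]
grip_width: 0.0003
grip_force: 0.4
```

```bash
python3 -m handwheel '[[0.002,0,0,0],[0.003,0,0,0],[0.003,0,0,0]]'
```

```text
time: 13.18
position: [0.4507, 0.0501, 0.0851]
tool_rot: [0.649, 0.761, -0.0, 0.0]
ft_force: [0.7, -4.0, -1.2]
grip_width: 0.0005
grip_force: 2.0
```

```bash
python3 -m handwheel '[[0.001,0,0,0],[0.002,0,0,0],[0.002,0,0,0]]'
```

```text
time: 13.43
position: [0.4507, 0.0503, 0.085]
tool_rot: [0.648, 0.761, -0.0, 0.001]
ft_force: [-0.5, -6.8, 0.0]
grip_width: 0.0004
grip_force: 3.3
```

The force has risen against the stop, so the button is fully round. I'll back straight off, lift clear and check.

```bash
python3 -m handwheel '[[-0.03,0,0,0],[-0.06,0,0,0],[-0.06,0,-0.12,0],[-0.1,0,-0.25,0],[-0.15,0,-0.35,0],[-0.15,0,-0.4,0],[-0.15,0,-0.4,0]]'
python3 - <<'E'
from h import *
s=robot.get_obs();c=vision.camera("wrist")
M=np.eye(4);M[:3,:3]=R.from_quat(s["tool_rot"]).as_matrix();M[:3,3]=s["position"]
c["cam_to_world"]=M@c["hand_eye"]
p=np.array([.4352,.1484,.156,0,1.6])
for n in("peg","pivot","barc","barL","barR"):print(n,proj(c,W(p,n)))
cv2.imwrite("pics/w6.png",cv2.resize(c["frame"][:270,140:420,::-1],None,fx=2,fy=2))
E
```

```text
time: 14.02
position: [0.46, 0.0053, 0.2084]
tool_rot: [0.649, 0.76, 0.002, 0.003]
ft_force: [0.3, -0.7, -0.3]
grip_width: 0.0003
grip_force: 0.0
peg [273.83320662 136.00293002]
pivot [222.55879064 135.62553394]
barc [273.25534113 108.65502154]
barL [239.67190526 118.03449092]
barR [306.83709824 118.13988388]
```

View pics/w6.png

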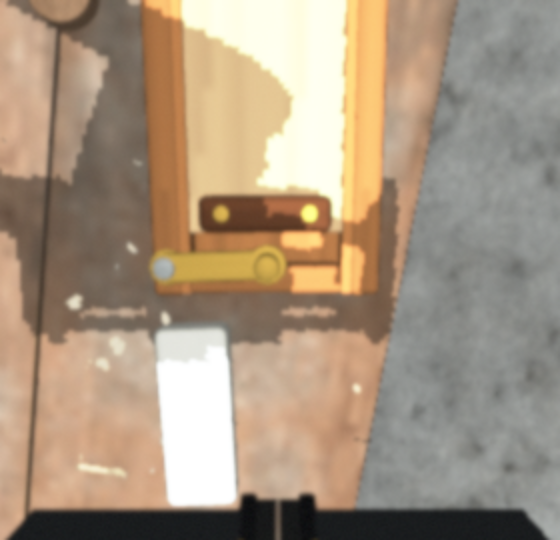

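The bar is shut at crop row 215. The button lies square across behind it (pivot (163,267), peg (268,265)), and the nearby things are undisturbed.

```bash
python3 -c "from rig import job;print(job.hand_in())"
```

```text
the job is handed in; nothing more can be done
None
```

The lid was pushed shut to its stop, then the turn-button was pushed round to its stop, square across behind the bar; the final wrist picture shows the lid locked, and the job is handed in.

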